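# Float check of a lap's counterpoised arm

### The job

On the lapping machine, use the black T-handle to raise the weighted arm off its rest until the pointer at its right end is level with the index tab, and keep it level with the tab for six seconds although the top-heavy arm wants to tip away. Then lower it gently back onto the rest it started from and let go of the handle. Move the arm only by the handle, never let it swing fast or drop, and leave the index tab and the other things on the bench where they are.

Things in the scene. Friction and masses are not known exactly. Their poses are not given: they have to be found in the camera images.
- machine: green lapping machine, fixed; base plate 200 x 760 x 12 mm. Origin: centre of the plate's underside on the bench; x away from the robot, y along the arm to the robot's left, z up; yaw within 0.2. The arm's spindle runs along its x axis at z = 160 mm, y = 0, between two cheeks up to z = 180 mm. Scale post 252 mm high at y = -362 mm; motor box 62 mm high at y = 250 mm.
- rocker (a joint): tilt of the weighted arm about the spindle, rad: 0 level, positive = right (-y) pointer end up. Starts at rest at -0.2 on the right-hand rest stop; other stop +0.2. Almost no friction (damping 0.03 N m s/rad). With the handle held still the arm stays nowhere between its stops: it runs away, time constant about 1 s. Torques on it: see beam, stone, lever.
- lever (a joint): angle of the T-handle relative to the arm, rad, free to +-1.5; a torsion spring of 0.3 N m/rad pulls it to 0 and so turns the arm by +0.3 N m per rad of this angle (damping 0.012 N m s/rad). Same spindle as the arm; handle angle from upright = rocker + lever, positive leaning left (+y): handle to the left lifts the right end. The handle is balanced, 0.2 kg.
- knob (a point): centre of the T-handle's black grip, a cylinder 32 mm in diameter, 60 mm long, lying along the machine's x, at machine x = -75 mm, 120 mm from the spindle axis (280 mm above the bench when upright); 12 mm round stem below. Pinch it from above, fingers closing along the machine's y; it may turn between the pads. The pull stays under 5 N.
- beam: the weighted arm: bar 26 x 560 x 15 mm along machine y with an upright iron weight (70 mm diameter, 65 mm high, 2 kg) 240 mm to either side, pointer rods at the ends. Origin on the spindle axis in mid-bar, axes as the machine's when level. Inertia about the spindle 0.255 kg m2; top-heavy: tipping torque +0.53 N m times the tilt (both vary by 15 % together). Not to be touched.
- stone: small stone on a brass stick under the arm's right end, rides with the arm (fixed to it). Origin on the bar, 240 mm right of the spindle. Nominal 35 g: a constant torque of -0.082 N m on joint rocker; hidden mass varies by 40 %.
- pointer (a point): tip of the pointer rod at the right end of the arm, 300 mm from the spindle axis along the bar (machine y = -300 mm when level, machine z = 160 mm + 300 mm x sin of the tilt).
- index (a point): tip of the flat steel index tab on the scale post, 28 mm beyond the pointer; its height is set differently each time (148 to 190 mm above the bench) and is the reading to reach: pointer and index at equal height. Not to be moved.
- tape_roll: loose paper tape roll, 90 mm across, lying on the machine's base plate; bystander, not to be disturbed. Origin: centre of its underside.
- gem_tin: loose round tin, 44 mm across, 30 mm high, standing on the machine's base plate on the robot's side; bystander, not to be disturbed. Origin: centre of its underside.
- cup: loose clear cup, 100 mm high; bystander, not to be disturbed. Origin: centre of its underside.
- driver: loose screwdriver lying on the bench; bystander, not to be disturbed. Origin: centre of its underside.
- brush: loose brush lying on the bench; bystander, not to be disturbed. Origin: centre of its underside.
- oil_jar: loose jar, 60 mm across, 90 mm high; bystander, not to be disturbed. Origin: centre of its underside.
- rough_stone: loose rough stone, 72 mm across; bystander, not to be disturbed. Origin: centre of its underside.

How it is judged:
On the way, in this order (a step that is already met when the one before it is completed fails the run):
1. pointer kept within 15 mm of the index tab's height for 6 s, moved by the handle (z of pointer in the frame of index between -0.015 and 0.015 m), for 6 s.
2. arm lowered back onto its right-hand rest (value of joint rocker below -0.18 rad), for 0.3 s.
At the end, for the whole second after the job is handed in: After the six seconds within 15 mm of the index, the arm lies on its right-hand rest again (tilt below -0.18 rad), arm and handle are still and the handle is released (value of joint rocker below -0.18 rad and angular speed of beam below 0.05 rad/s and velocity of joint lever between -0.2 and 0.2 rad/s); the robot touches nothing.
It fails at once if the arm swings or drops fast (over 0.35 rad/s, about 0.1 m/s at the pointer) (velocity of joint rocker above 0.35 rad/s or velocity of joint rocker below -0.35 rad/s).
It fails at once if the robot touches the weighted arm itself (contact force between any of the fingers, the arm and beam above 0.5 N or contact force between any of the fingers, the arm and stone above 0.5 N).
It fails at once if the index tab is moved (distance of index from where it was at the start of the episode above 0.004 m).
It fails at once if a bystander is disturbed (distance of any of tape_roll, gem_tin, cup, driver, brush, oil_jar, rough_stone from where it was at the start of the episode above 0.03 m).
It also fails if it takes over 64 s, if anything falls off the work surface, if the arm or the gripper's body presses on something with over 40 N, if the wrist force passes 120 N, or if a joint passes its speed limit or range.

### The arm

A 6-joint arm with a two-finger parallel gripper is mounted at the origin on the work surface. World frame = base frame: x ahead of the robot, y to its left, z up, the work surface at z = 0. Lengths are in m, angles in rad, forces in N, time in s.
With the tool pointing down it reaches from about 0.35 to 0.95 m from the base axis. Payload 17.4 kg.
Tool frame: the origin (TCP) lies midway between the tips of the shut fingers; the grasp point (between the pads) lies 19 mm behind it (bot.pinch_z is the distance from the TCP to the grasp point, in m); z points along the fingers, y is the line along which they close (so a half turn about z gives the same grasp; the last joint's range is limited). The gripper opens to 93 mm and grips with 3 to 60 N. Pads are 15 mm wide; open, the fingers measure 128 mm over their backs; the gripper's body (75 mm by 188 mm) begins 65 mm behind the grasp point.
Start: joints at [1.163, 0.116, 1.442, -0, 1.584, -0.038], TCP at [0.244, 0.629, 0.219] pointing down, gripper open.
Joint ranges: [-2.83, 2.83], [-0.83, 2.19], [0.07, 2.5], [-1.14, 4.28], [0.01, 3], [-2.97, 2.97]. Speed limits (rad/s): [1.89, 1.89, 2.22, 3.14, 3.14, 3.14].

### API

Orientations are given as a rotation vector (axis times angle).
In Python, from bench import bot gives the robot as it stands. Calls block until the motion is done:
- bot.goto(position, orientation): joint-space move of the TCP to a pose.
- bot.move_l(position, v=0.15, ori=None, f_stop=None): straight line of the TCP; ori=None keeps the orientation; v is the mean speed in m/s. With f_stop (N) it stops when the force on the tool has changed by that much, and returns True; else False.
- bot.move_j(angles): joint-space move.
- bot.gripper_to(opening, grip_force=None): opening from 0.0 (shut) to 1.0 (fully open); grip_force is the grip in N (None keeps the last); returns when the fingers have stopped.
- bot.sleep(seconds).
- bot.ik(position, orientation): joint angles nearest the present ones, or None.
- bot.state(): the state.
- bot.capture(name): name is "scene" or "top" or "wrist"; returns (picture, depth): 400x640x3 uint8, red, green, blue; 400x640 float32, m along the optical axis (not along the pixel's ray), 0 where there is no reading.
- bot.camera_info(name): a dict with "fx", "fy", "cx", "cy" (pixels), "distortion" ([k1, k2, p1, p2, k3] as OpenCV has them; the pictures are not rectified), "rvec" (rotation vector, rad) and "tvec" (3), from world to camera coordinates, as OpenCV has them. Camera axes: x right, y down, z forward; pixel columns grow to the right and rows downward; lengths in m; the calibration is good to about 2 mm. A picture is of the moment at which its call begins: read the wrist's pose just before it. camera_info takes no time and is no camera call; for the wrist camera it gives the pose at the moment of the call.
A pose or a line that the arm cannot do raises bot.PlanningError and nothing moves.
- bot.sign_off(): hands the job in; it is judged then, once.
Trained networks look in the newest picture that a camera, given by its name, has taken for a name from the list of things; names that differ only in an ending like _2 or _b are one class to them, and where a whole thing is asked for, a point or a joint stands for the part that bears it (a point fixed in the world has none). Each returns a list of dicts, best first, with "p" (0 to 1); they miss things now and then, are a little off and sometimes report something else, mostly with a low value. They report only what shows in the picture. A call takes as long as a camera call.
- bot.find_in(name, camera): "centre" ([x, y, z] in m, in world coordinates, good to about 4 mm: the middle of the surface that is visible of it).
- bot.spot_point(name, camera): "centre" ([x, y, z] in m, in world coordinates, good to about 4 mm: a listed point, or the origin of a listed thing).
The state is a dict: "time": time; "joints": joint angles; "qvel": joint speeds; "joint_torque": joint torques, N m; "tcp_pos": TCP position; "orientation": TCP orientation; "wrist_force": force on the tool from outside, world axes, zero at the start; "moment": the same for the moment, N m; "gripper_width": opening from 0.0 (shut) to 1.0 (fully open); "grasp_force": force on a finger pad.
Only numpy, scipy, OpenCV 4.12 (cv2) and the standard library are available. Lean on these libraries where they do the work, as an engineer would, in place of code of your own. Each camera call takes 0.05 s, during which the arm holds its last target. There are 200 camera calls.

## Working session

There is one attempt and no reset: what is moved stays moved. The work goes in short steps, each a Python script; the robot and the scene stay as the last script left them, time stands still between calls to the robot, and variables do not carry over. Pictures are saved under pics/ and viewed, at most 10 in all, crops included, and the job is handed in when it is done.

```bash
ls; mkdir -p pics; python3 - <<'E'
from bench import bot
import cv2,numpy as np
s=bot.state();print(s['time'],s['tcp_pos'],s['orientation'],bot.pinch_z)
for c in ("scene","top"):
    im,d=bot.capture(c);cv2.imwrite(f"pics/{c}0.png",im[:,:,::-1])
    for n in ("knob","pointer","index"," machine".strip(),"beam","gem_tin","tape_roll","stone"):
        for f in ("spot_point",):
            r=getattr(bot,f)(n,c); print(c,n,[(np.round(q['centre'],4).tolist(),round(q['p'],2)) for q in r[:2]])
print(bot.state()['time'])
E
```

```text
pics
0.0 [0.2439059  0.62919121 0.21790253] [-5.77540324e-01 -3.08780004e+00  1.70949661e-03] 0.0188
scene knob [([0.4856, -0.0049, 0.2819], 0.54)]
scene pointer [([0.5279, -0.2823, 0.0967], 0.96)]
scene index [([0.5226, -0.3198, 0.1775], 0.59)]
scene machine [([0.5673, 0.0081, 0.0025], 0.76)]
scene beam [([0.5651, 0.0044, 0.1602], 0.8), ([0.5262, 0.1642, 0.0161], 0.55)]
scene gem_tin [([0.5264, 0.1658, 0.0149], 0.56)]
scene tape_roll [([0.5185, -0.3176, 0.1799], 0.67)]
scene stone [([0.5337, -0.2261, 0.1163], 0.58)]
top knob [([0.4858, -0.0074, 0.2793], 0.7)]
top pointer [([0.5243, -0.2829, 0.0993], 0.64)]
top index [([0.521, -0.3201, 0.1776], 0.7)]
top machine [([0.565, 0.0043, -0.0006], 0.86)]
top beam [([0.5654, 0.0077, 0.1581], 0.66)]
top gem_tin [([0.5303, 0.1657, 0.0126], 0.61)]
top tape_roll [([0.6356, 0.1067, 0.0066], 0.66), ([0.311, -0.2743, 0.0013], 0.6)]
top stone []
0.9
```

View pics/scene0.png

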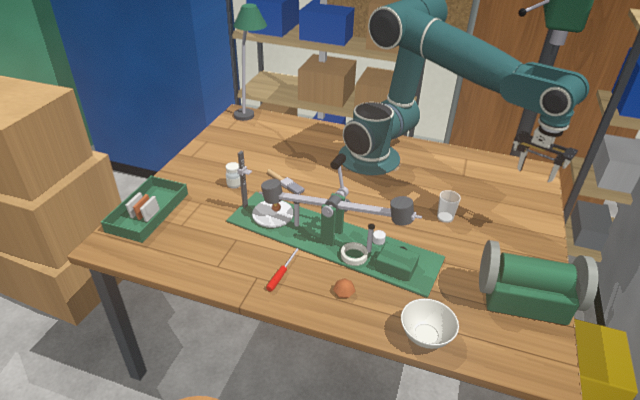

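View pics/top0.png

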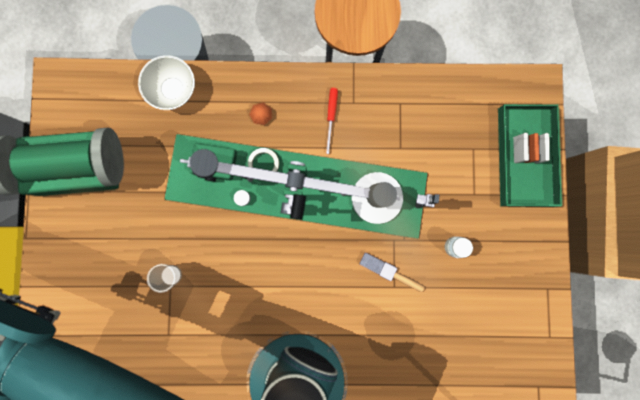

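```bash
python3 - <<'E'
from bench import bot
import numpy as np,cv2
for c in("scene","top"):
    i=bot.camera_info(c);print({k:np.round(v,4).tolist() for k,v in i.items() if k!='name'})
    for p in ([.526,-.283,.0985],[.5225,-.32,.1775],[.526,-.291,.16],[.526,-.291,.178]):
        print(p,cv2.projectPoints(np.array([p]),np.array(i['rvec']),np.array(i['tvec']),np.array([[i['fx'],0,i['cx']],[0,i['fy'],i['cy']],[0,0,1.]]),np.array(i['distortion']))[0].ravel())
E
```

```text
{'fx': 481.0435, 'fy': 481.0435, 'cx': 319.5823, 'cy': 196.8522, 'distortion': [-0.01, 0.0, 0.0, 0.0, 0.0], 'rvec': [1.3977, 1.9747, -0.9541], 'tvec': [0.2141, -0.1742, 2.1252]}
[0.526, -0.283, 0.0985] [258.55334168 193.0840732 ]
[0.5225, -0.32, 0.1775] [248.20614462 172.44159001]
[0.526, -0.291, 0.16] [255.57268586 178.70305637]
[0.526, -0.291, 0.178] [255.28637986 174.51500477]
{'fx': 505.0064, 'fy': 505.0064, 'cx': 321.2731, 'cy': 189.0158, 'distortion': [0.0484, 0.0, 0.0, 0.0, 0.0], 'rvec': [2.1884, -2.1726, 0.1157], 'tvec': [-0.0701, 0.5564, 1.4615]}
[0.526, -0.283, 0.0985] [399.02548227 198.22186364]
[0.5225, -0.32, 0.1775] [418.04366172 197.44126446]
[0.526, -0.291, 0.16] [405.85647616 196.54592444]
[0.526, -0.291, 0.178] [407.08865555 196.01928237]
```

```bash
cat > h.py <<'E'
from bench import bot
import numpy as np,cv2
from scipy.spatial.transform import Rotation as Ro
yaw=-0.14; O=np.array([0.566,0.006])
def axes(): return np.array([np.cos(yaw),np.sin(yaw)]),np.array([-np.sin(yaw),np.cos(yaw)])
I=bot.camera_info("top"); K=np.array([[I['fx'],0,I['cx']],[0,I['fy'],I['cy']],[0,0,1.]])
Rc=Ro.from_rotvec(I['rvec']).as_matrix(); D=np.array(I['distortion'],float)
uu,vv=np.meshgrid(np.arange(640.),np.arange(400.))
N=cv2.undistortPoints(np.stack([uu,vv],-1).reshape(-1,1,2),K,D).reshape(400,640,2)
def world(d):
    P=np.dstack([N*d[...,None],d]); return (P-np.array(I['tvec']))@Rc   # = Rc^T (P-t)
def mach(W):
    ex,ey=axes(); q=W[...,:2]-O
    return q@ex,q@ey,W[...,2]
def tilt(d=None,full=False):
    if d is None: d=bot.capture("top")[1]
    W=world(d);x,y,z=mach(W);ok=d>0; zs=[];info=[]
    for s in(-1,1):
        m=ok&(abs(x)<.05)&(abs(y-s*.24)<.075)&(z>.13)&(z<.32)
        top=np.percentile(z[m],95); m&=(z>top-.022)
        zs.append(np.median(z[m])); info.append((m.sum(),x[m].mean(),y[m].mean(),z[m].std()))
    th=np.arcsin((zs[0]-zs[1])/.48)
    return (th,zs,info) if full else th
def tcp(phi,dz=0.,zoff=0.):
    ex,ey=axes(); p=O-.075*ex-.12*np.sin(phi)*-ey
    return np.array([p[0],p[1],.16+.12*np.cos(phi)-bot.pinch_z+dz])
def ori():
    ex,ey=axes(); best=None
    for s in(1,-1):
        y=np.r_[ey*s,0];z=np.array([0,0,-1.]);R=np.c_[np.cross(y,z),y,z]
        r=Ro.from_matrix(R).as_rotvec(); q=bot.ik(tcp(0,.12),r)
        if q is not None:
            c=abs(q[5]); best=min(best,(c,tuple(r),tuple(q))) if best else (c,tuple(r),tuple(q))
    return np.array(best[1]),best[2]
E
python3 - <<'E'
from h import *
t0=bot.state()['time']
for i in range(4):
    th,zs,info=tilt(full=True); print(round(th,4),np.round(zs,4),np.round(info,4).tolist())
print(bot.state()['time']-t0)
for n in("index","knob","pointer"):
    print(n,[np.round(bot.spot_point(n,"top")[:1][0]['centre'],4) for _ in range(2)])
print(tcp(-.2)); print(ori())
p=bot.state()['tcp_pos']
for d,v in((.005,.05),(.001,.05),(.003,.1)):
    t=bot.state()['time'];p=p+[0,0,d];bot.move_l(p,v=v);print(d,v,bot.state()['time']-t, bot.state()['tcp_pos']-p)
print([np.round(bot.state()['wrist_force'],3) for _ in range(1)])
E
```

```text
-0.2013 [0.1571 0.2531] [[546.0, -0.0017, -0.2397, 0.0049], [649.0, 0.0028, 0.2279, 0.0042]]
-0.2012 [0.1572 0.2531] [[548.0, -0.0018, -0.2396, 0.0049], [647.0, 0.0028, 0.2279, 0.0045]]
-0.2017 [0.1571 0.2533] [[548.0, -0.0017, -0.2397, 0.0048], [642.0, 0.0028, 0.2278, 0.0042]]
-0.2 [0.1576 0.253 ] [[542.0, -0.0016, -0.2399, 0.0047], [649.0, 0.0028, 0.2279, 0.0044]]
0.20000000000000007
index [array([0.5284, 0.1673, 0.0124]), array([0.5284, 0.1673, 0.0124])]
knob [array([ 0.4868, -0.0067,  0.2812]), array([ 0.4868, -0.0067,  0.2812])]
pointer [array([ 0.5239, -0.2801,  0.1006]), array([ 0.5239, -0.2801,  0.1006])]
[ 0.48840705 -0.00714133  0.25880799]
(array([0.21973194, 3.13389889, 0.        ]), (np.float64(-0.018378960429134672), np.float64(-0.27675693357147324), np.float64(1.550466111206502), np.float64(-4.440892098500626e-16), np.float64(1.8678834759547644), np.float64(-1.4491752872240309)))
0.005 0.05 0.25 [5.68489189e-05 1.55540432e-04 6.35634050e-04]
0.001 0.05 0.25 [-1.78966504e-06  2.01038401e-06  1.54480379e-05]
0.003 0.1 0.25 [4.08632728e-05 8.81702651e-05 3.13715233e-04]
[array([0.416, 0.359, 0.18 ])]
```

```bash
sed -i 's/^yaw=-0.14;/yaw=-0.145;/' h.py
cat > ctl.py <<'E'
import numpy as np
from scipy.linalg import expm,solve_discrete_are
k,g,c,T=.23/.255,.3/.255,.042/.255,.3
# states th,w,b,phi,phidot ; phi ramps linearly over T
A5=np.zeros((5,5));A5[0,1]=1;A5[1]=[k,-c,1,g,0];A5[3,4]=1
def step_mats(T):
    M=expm(A5*T)  # phidot=(u-phi)/T
    F=M[:3,:3]; return F,M[:3,3]-M[:3,4]/T,M[:3,4]/T
F,Gp,Gu=step_mats(T)
Ad=np.zeros((3,3));Ad[:2,:2]=F[:2,:2];Ad[:2,2]=Gp[:2];Bd=np.r_[Gu[:2],1.][:,None]
# penalise phi only lightly, but rate strongly enough for smoothness
Q=np.diag([1.,.3,.02]);R=np.array([[.1]])
P=solve_discrete_are(Ad,Bd,Q,R);Kf=np.linalg.solve(R+Bd.T@P@Bd,Bd.T@P@Ad)[0]
class Est:
    def __init__(s,th,w,phi):
        s.x=np.array([th,w,-k*th-g*phi]);s.P=np.diag([1e-5,1e-3,3e-3])
    def predict(s,dt,p0,p1):
        F,a,b=step_mats(dt);s.x=F@s.x+a*p0+b*p1;s.P=F@s.P@F.T+np.diag([1e-6,3e-5,1e-4])*dt/.3
    def update(s,z,r=1.5e-3):
        S=s.P[0,0]+r*r;K=s.P[:,0]/S;s.x=s.x+K*(z-s.x[0]);s.P=s.P-np.outer(K,s.P[0])
def mj(t,D,a,b):
    u=min(max(t/D,0),1);d=b-a
    return a+d*(10*u**3-15*u**4+6*u**5),d/D*(30*u**2-60*u**3+30*u**4),d/D**2*(60*u-180*u**2+120*u**3)
def run(meas,act,clock,target,phi0,log=None,hold=8.5,Dup=5.,Ddn=6.):
    """meas()->(theta,phi,time of both); act(u) blocks. returns last phi"""
    u=phi0
    while True:                                   # preload until lift-off
        th,ph,t=meas()
        if log:log(t,'pre',th,ph,u)
        if th>-.194: break
        if u>.8: return u,False
        u+=.025;act(u)
    e=Est(th,.02,ph-.02);t0=t;ta=th;stage='up';tp,pp=t,ph;tin=None
    while True:
        if stage=='up':  f=lambda t:mj(t-t0,Dup,ta,target)
        elif stage=='dn':f=lambda t:mj(t-t0,Ddn,ta,-.21)
        r0=f(t);r1=f(t+T);b=e.x[2]
        ff=lambda r:(r[2]-k*r[0]+c*r[1]-b)/g
        u=ff(r1)-Kf@np.array([e.x[0]-r0[0],e.x[1]-r0[1],ph-ff(r0)])
        u=float(np.clip(u,ph-.12,ph+.12));u=float(np.clip(u,-.45,.85))
        act(u)
        th,ph,t=meas();e.predict(t-tp,pp,ph);e.update(th);tp,pp=t,ph
        if log:log(t,stage,th,ph,u,e.x,r1[0])
        if stage=='up':
            if abs(th-target)<.035: tin=tin or t
            else: tin=None
            if tin and t-tin>hold: stage='dn';t0=t;ta=e.x[0]
        elif th<-.196 : break
    while u>-.2:                                  # unload onto the rest
        u=max(u-.06,-.2);act(u)
    return u,True
E
cat > sim.py <<'E'
from ctl import *
rng=np.random.default_rng(0)
for n in range(12):
    sc=1+.15*rng.uniform(-1,1);J=.255*sc;m=.53*sc;st=.082*(1+.4*rng.uniform(-1,1));off=rng.normal()*.03;tg=rng.uniform(-.04,.1)
    S=dict(th=-.2,w=0,ph=.2,t=0.);mx=[0];L=[]
    def adv(T,u):
        n=int(round(T/.005));p0=S['ph']
        for i in range(n):
            s=(i+1)/n;s=s*s*(3-2*s);pn=p0+(u-p0)*s;pd=(pn-S['ph'])/.005;S['ph']=pn
            a=(m*S['th']+.3*(pn+off-S['th'])+.012*(pd-S['w'])-st-.03*S['w'])/J
            S['w']+=a*.005;S['th']+=S['w']*.005
            if S['th']<-.2:S['th']=-.2;S['w']=max(S['w'],0)
            S['t']+=.005;mx[0]=max(mx[0],abs(S['w']))
    def meas():
        z=(S['th']+rng.normal()*.001,S['ph']+rng.normal()*.002,S['t']);adv(.05,S['ph']);return z
    u,ok=run(meas,lambda u:adv(.25,u-.02*(u-S['ph'])),None,tg,.2,lambda *a:L.append(a))
    h=[abs(a[2]-tg) for a in L if a[1]=='up'][-26:]
    print(ok,round(S['t'],1),'maxw',round(mx[0],3),'hold err',round(max(h),4),len(L),'calls')
print(Kf)
E
python3 sim.py
python3 - <<'E'
from h import *
im,d=bot.capture("top");W=world(d);x,y,z=mach(W)
m=(d>0)&(abs(y+.328)<.03)&(abs(x)<.03)&(z>.12)
for a,b,c_ in sorted(zip(y[m],x[m],z[m]))[::4]: print(np.round([a,b,c_],3),end=' ')
E
```

```text
True 22.6 maxw 0.066 hold err 0.0079 67 calls
True 24.9 maxw 0.084 hold err 0.0063 73 calls
True 23.8 maxw 0.062 hold err 0.0032 71 calls
True 25.7 maxw 0.073 hold err 0.0048 75 calls
True 24.9 maxw 0.088 hold err 0.0121 73 calls
True 25.2 maxw 0.064 hold err 0.0046 74 calls
True 23.7 maxw 0.093 hold err 0.0235 70 calls
True 22.3 maxw 0.064 hold err 0.0145 66 calls
True 24.6 maxw 0.092 hold err 0.0106 72 calls
True 22.6 maxw 0.059 hold err 0.01 67 calls
True 23.7 maxw 0.095 hold err 0.0202 69 calls
True 23.2 maxw 0.071 hold err 0.0174 70 calls
[2.94022346 2.48359907 0.39587525]
[-0.358 -0.009  0.252] [-0.357 -0.011  0.202] [-0.356 -0.012  0.183] [-0.356  0.009  0.251] [-0.356 -0.009  0.251] [-0.355 -0.009  0.208] [-0.355  0.006  0.255] [-0.355 -0.01   0.188] [-0.355  0.002  0.238] [-0.355 -0.008  0.2  ] [-0.355  0.001  0.183] [-0.354  0.003  0.194] [-0.354  0.004  0.238] [-0.354 -0.006  0.245] [-0.354  0.006  0.217] [-0.354 -0.007  0.13 ] [-0.354  0.007  0.24 ] [-0.353  0.008  0.185] [-0.353  0.006  0.187] [-0.353 -0.01   0.187] [-0.352  0.013  0.186] [-0.351 -0.003  0.191] [-0.35   0.006  0.176] [-0.35  -0.005  0.184] [-0.35  -0.013  0.177] [-0.349 -0.008  0.176] [-0.348 -0.002  0.178] [-0.347 -0.011  0.175] [-0.346 -0.006  0.178] [-0.345  0.005  0.177] [-0.343 -0.003  0.176] [-0.342  0.007  0.175] [-0.34   0.002  0.176] [-0.339  0.01   0.175] [-0.338  0.003  0.186] [-0.336 -0.01   0.175] [-0.335  0.001  0.175] [-0.334  0.006  0.177] [-0.333 -0.005  0.176] [-0.332  0.009  0.174] [-0.33   0.011  0.178] [-0.329 -0.003  0.18 ] [-0.328  0.005  0.183] [-0.327 -0.003  0.176]
```

```bash
python3 - <<'E'
from h import *
r,q=ori(); p=bot.state()['tcp_pos']
bot.move_l([p[0],p[1],.36],v=.25)
bot.goto(tcp(-.2,.10),r)
print(bot.state()['time'],bot.state()['tcp_pos'],bot.state()['joints'])
im,d=bot.capture("top");cv2.imwrite("pics/top1.png",im[:,:,::-1]);print(tilt(d,True))
k=[bot.spot_point("knob",c)[:1] for c in("top",)];print(k)
im2,_=bot.capture("wrist");cv2.imwrite("pics/w1.png",im2[:,:,::-1]);print(bot.spot_point("knob","wrist")[:1],tcp(-.2))
E
```

```text
5.3083 [ 0.48846763 -0.00626362  0.35877015] [-6.50732028e-02 -2.91673833e-01  1.59853579e+00  4.57810534e-05
  1.83481298e+00 -1.49155372e+00]
(np.float64(-0.2005565684847372), [np.float64(0.15746690280923073), np.float64(0.25308999440906566)], [(np.int64(552), np.float64(-0.0006346442889663651), np.float64(-0.2394602468092344), np.float64(0.005062893099359683)), (np.int64(649), np.float64(0.0016305645391340698), np.float64(0.22787851212426394), np.float64(0.004343258172919842))])
[[{'centre': [0.3041, 0.3702, 0.0021], 'p': 0.21}]]
[{'centre': [0.4936, -0.0063, 0.278], 'p': 0.78}] [ 0.48834231 -0.0067532   0.25880799]
```

View pics/w1.png

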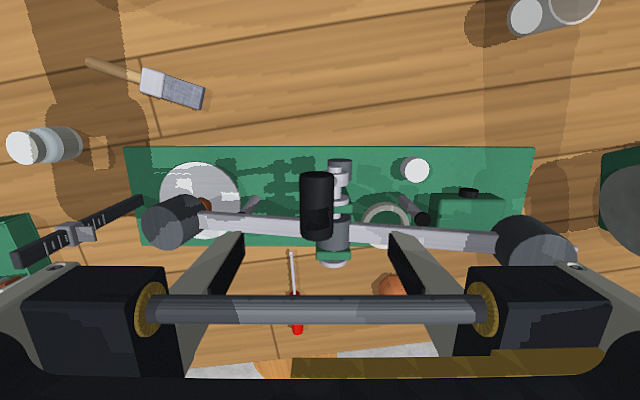

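View pics/top1.png

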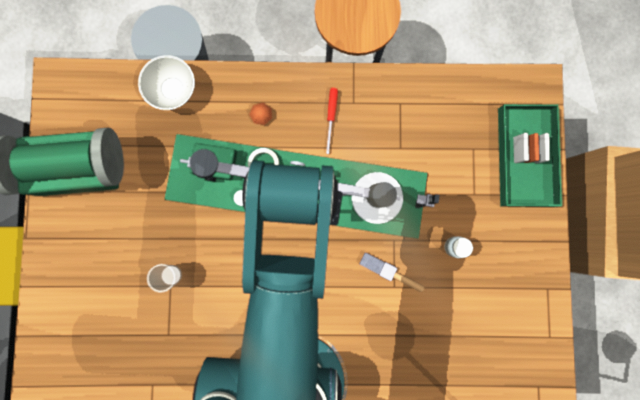

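```bash
cat >> h.py <<'E'
def tiltR():
    d=bot.capture("top")[1]; x,y,z=mach(world(d))
    m=(d>0)&(abs(x)<.045)&(abs(y+.24)<.07)&(z>.13)&(z<.29)
    top=np.percentile(z[m],95); m&=z>top-.022; zr=np.median(z[m]); th=0.
    for _ in range(4): th=np.arcsin(np.clip((zr-.16-.046*np.cos(th))/.24,-1,1))
    return th
def phi_of(p): return float(np.arcsin((p[:2]-O)@axes()[1]/.12))
E
python3 - <<'E'
from h import *
r,q=ori()
for u in np.arange(-.4,.86,.2):
    assert bot.ik(tcp(u),r) is not None
bot.move_l(tcp(-.2),v=.06,ori=r)
print(bot.state()['time'],bot.state()['wrist_force'])
bot.gripper_to(0.,grip_force=15)
s=bot.state();print(s['time'],s['gripper_width']*93,s['grasp_force'],s['wrist_force'],phi_of(s['tcp_pos']),tiltR())
im2,_=bot.capture("wrist");cv2.imwrite("pics/w2.png",im2[:,:,::-1])
E
```

```text
7.325 [ 1.09956911 -0.12745076  0.18533458]
8.3083 31.54305843751304 14.999982565641403 [-0.81583369  0.55011019 -0.58332425] -0.19986461629298344 -0.19849224288691103
```

View pics/w2.png

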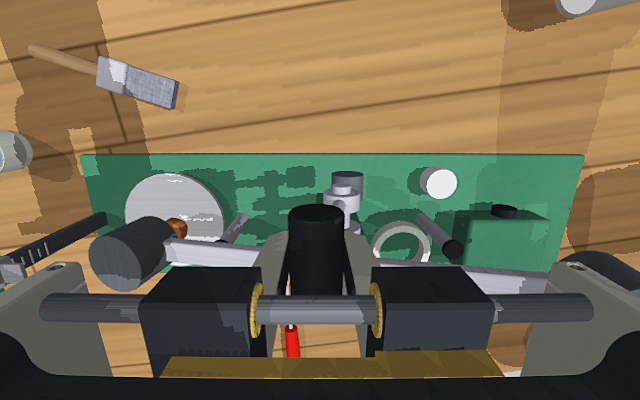

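```bash
sed -i 's/if th>-.194/if th>-.190/; s/elif th<-.196/elif th<-.193/' ctl.py; python3 sim.py | awk '{print $5,$8}' | tr '\n' ';'
cat > go.py <<'E'
from h import *
import ctl
r,q=ori()
for u in np.arange(-.1,.151,.05): bot.move_l(tcp(u),v=.04,ori=r)
print(bot.state()['time'],tiltR())
def meas():
    s=bot.state(); return tiltR(),phi_of(s['tcp_pos']),s['time']
def act(u): bot.move_l(tcp(u),v=.15,ori=r)
def log(t,st,th,ph,u,x=None,ref=0):
    print(f"{t:.2f} {st} th {th:.4f} ref {ref:.3f} ph {ph:.3f} u {u:.3f}",'' if x is None else np.round(x,3),flush=True)
print(ctl.run(meas,act,None,.055,.15,log))
s=bot.state();print(s['time'],s['wrist_force'],s['gripper_width'],tiltR())
E
python3 go.py
```

```text
hold 66;hold 75;hold 67;hold 69;hold 65;hold 69;hold 71;hold 70;hold 72;hold 69;hold 69;hold 72; ;10.3583 -0.20014661595641445
10.41 pre th -0.1995 ref 0.000 ph 0.151 u 0.150 
10.71 pre th -0.2002 ref 0.000 ph 0.176 u 0.175 
11.01 pre th -0.1997 ref 0.000 ph 0.201 u 0.200 
11.31 pre th -0.1999 ref 0.000 ph 0.226 u 0.225 
11.61 pre th -0.1997 ref 0.000 ph 0.251 u 0.250 
11.91 pre th -0.2002 ref 0.000 ph 0.276 u 0.275 
12.21 pre th -0.2004 ref 0.000 ph 0.302 u 0.300 
12.51 pre th -0.1988 ref 0.000 ph 0.327 u 0.325 
12.81 pre th -0.1992 ref 0.000 ph 0.352 u 0.350 
13.11 pre th -0.1993 ref 0.000 ph 0.376 u 0.375 
13.41 pre th -0.1982 ref 0.000 ph 0.401 u 0.400 
13.71 pre th -0.1901 ref 0.000 ph 0.426 u 0.425 
14.01 pre th -0.1764 ref 0.000 ph 0.451 u 0.450 
14.31 up th -0.1552 ref -0.176 ph 0.396 u 0.397 [-0.156  0.064 -0.329]
14.61 up th -0.1314 ref -0.173 ph 0.273 u 0.276 [-0.132  0.068 -0.288]
14.91 up th -0.1123 ref -0.166 ph 0.228 u 0.227 [-0.113  0.047 -0.269]
15.21 up th -0.1049 ref -0.155 ph 0.270 u 0.269 [-0.105  0.016 -0.278]
15.51 up th -0.0936 ref -0.139 ph 0.375 u 0.372 [-0.
[... 3106 characters left out ...]
29 u 0.228 [-0.051 -0.077 -0.245]
29.31 dn th -0.0765 ref -0.078 ph 0.239 u 0.239 [-0.076 -0.087 -0.251]
29.61 dn th -0.1006 ref -0.103 ph 0.307 u 0.304 [-0.101 -0.081 -0.246]
29.91 dn th -0.1223 ref -0.126 ph 0.301 u 0.300 [-0.122 -0.07  -0.242]
30.21 dn th -0.1432 ref -0.148 ph 0.312 u 0.314 [-0.143 -0.068 -0.243]
30.51 dn th -0.1644 ref -0.167 ph 0.352 u 0.351 [-0.164 -0.065 -0.246]
30.81 dn th -0.1812 ref -0.183 ph 0.392 u 0.391 [-0.181 -0.05  -0.245]
31.11 dn th -0.1930 ref -0.195 ph 0.387 u 0.387 [-0.193 -0.033 -0.243]
31.41 dn th -0.1990 ref -0.203 ph 0.385 u 0.385 [-0.199 -0.016 -0.238]
(-0.2, True)
33.9583 [-1.49792463  1.2525045   1.50910292] 0.3431162187950652 -0.19877831355738843
```

```bash
python3 - <<'E'
from h import *
bot.gripper_to(1.0); bot.sleep(.5)
bot.move_l(tcp(-.2,.12),v=.08); bot.sleep(1.5)
print(bot.state()['time'],tiltR())
im,_=bot.capture("wrist");cv2.imwrite("pics/w3.png",im[:,:,::-1])
E
```

```text
38.7417 -0.2001382431710564
```

View pics/w3.png

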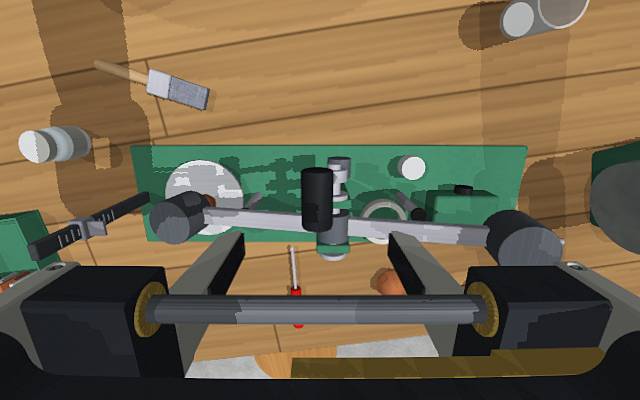

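The handle is free at pixel (317,200), the arm is on its rest at a tilt of -0.200, and the bystanders in view look undisturbed.

```bash
python3 -c "
from bench import bot
print(bot.sign_off())"
```

```text
the job is handed in; nothing more can be done
None
```

The job is handed in (no verdict was returned): by my camera readings the pointer stayed within about 2 mm of the index tab's height for over 7 s, then the arm was lowered slowly back onto its right-hand rest (tilt -0.200 rad) and the handle released, about 39 s in all.

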